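# Return the reagent bottles to their holders

### The arm

A 6-joint arm with a two-finger parallel gripper is mounted at the origin on the work surface. World frame = base frame: x ahead of the robot, y to its left, z up, the work surface at z = 0. Lengths are in mm, angles in degrees, forces in N, time in s.
With the tool pointing down it reaches from about 425 to 950 mm from the base axis. Payload 14.7 kg.
Tool frame: the origin (TCP) lies on the centre line of the jaws, within the pads' length; the fingertips stand 14 mm ahead of it and the grasp point (between the pads) lies 5 mm behind it; z points along the fingers, y is the direction in which the jaws open and shut (so a half turn about z gives the same grasp; the last joint's range is limited). The gripper opens to 85 mm and grips with 20 to 120 N. Pads are 22 mm wide; open, the fingers measure 114 mm over their backs; the gripper's body (76 mm by 85 mm) begins 54 mm behind the grasp point. The pads swing forward as they close: fully open they stand 13 mm farther back than shut.
Start: joints at [-79.217, 27.513, 91.461, -0, 61.026, -2.67], TCP at [151.238, -632.154, 219.697] pointing down, gripper open.
Joint ranges: [-157.49, 157.49], [-46.99, 117.5], [13.45, 153.17], [-89.5, 269.5], [5.16, 153.95], [-167.48, 167.48]. Speed limits (degrees/s): [108.29, 108.29, 136.94, 172.46, 172.46, 172.46].

### API

Orientations are given as [roll, pitch, yaw] about the fixed x, y, z axes, in that order (R = Rz(yaw) Ry(pitch) Rx(roll)).
In Python, from station import env gives the robot as it stands.
- The arm moves only by the tool move_arm, never from a script. Its arguments are lists of equal length, an entry for each row: "fingers": the finger opening in cm, from 0 to 8.54; "travel": the shift along the tool's x, y, z in cm, a list of three; "yaw": the turn about the tool's z in degrees. In form: {"fingers": [fingers, ...], "travel": [[tx, ty, tz], ...], "yaw": [yaw, ...]}. A call has 1 to 8 rows; each row is the pose to reach, as a shift and turn from the pose commanded when the call began, along the tool's axes at that moment; what a row does not reach only later rows make up. A row lasts 1/10 s, in which the tool goes at most 50 mm and 8.59 degrees, less where a joint would pass 70% of its speed; a pose out of reach is approached as far as the arm can. A call with a gripper value outside its range is refused whole. The fingers move at their own pace and stop on an object; "force" is the grip in N (left out, the last holds). Time passes only in rows, so rows that repeat a pose let the fingers close. It gives the time, the measured TCP pose, the force and the opening at its end, in the units of the state.
- env.read_state(): the state, without advancing time (a new reading comes with each control period).
- env.read_camera(name): name is "scene" or "top" or "wrist"; returns the picture (480x640x3 uint8, red, green, blue); there is no depth.
- env.get_calibration(name): a dict with "fovy" (degrees; the focal length in pixels is half the picture's height over the tangent of half this angle, whatever the lens; pixels are square), "cx", "cy" (the principal point, pixels), "distortion" ([k1, k2, p1, p2, k3] as OpenCV has them; the pictures are not rectified), "R" (3x3) and "t" (3): a world point X has camera coordinates R X + t. Camera axes: x right, y down, z forward; pixel columns grow to the right and rows downward; lengths in mm; the calibration is good to about 2 mm. A picture is of the moment at which its call begins: read the wrist's pose just before it. get_calibration takes no time and is no camera call; for the wrist camera it gives the pose at the moment of the call.
- env.close_job(): hands the job in, once; it reports no verdict.
The state is a dict: "time_s": time; "qpos": joint angles; "qd": joint speeds; "joint_efforts": joint torques, N m; "ee_pos": TCP position; "tcp_rot": TCP orientation; "contact_force": force on the tool from outside, world axes, zero at the start; "wrist_torque": the same for the moment, N m; "opening": finger opening in mm.
Only numpy, scipy, OpenCV 4.12 (cv2) and the standard library are available. Lean on these libraries where they do the work, as an engineer would, in place of code of your own. Each camera call takes 0.05 s, during which the arm holds its last target.

### The job

Stand each of the three narrow-necked amber bottles upright in the round grey holder of its own size: the small bottle in the small holder, the medium in the medium, the large in the large. Carry them one at a time without tipping them over, set each down on the holder's floor rather than dropping it, and leave the two wide-mouth jars where they stand.

Things in the scene. Friction and masses are not known exactly. Their poses are not given: they have to be found in the camera images.
- small_bottle_center (a point): centre, half-way up, of the small narrow-necked amber glass bottle (about 60 g, standing loose on the bench): round body 34 mm across, 75 mm high over all, so this point is 37.5 mm above its underside; plain paper label. The body narrows above to a neck that starts 44 mm above the underside; on top a white screw cap 22 mm across and 18 mm high, its top 37.5 mm above this point: a good place to grip from above. z is up along the bottle; its yaw does not matter
- medium_bottle_center (a point): centre, half-way up, of the medium narrow-necked amber glass bottle (about 150 g, standing loose on the bench): round body 48 mm across, 100 mm high over all, so this point is 50 mm above its underside; plain paper label. The body narrows above to a neck that starts 66 mm above the underside; on top a white screw cap 25 mm across and 20 mm high, its top 50 mm above this point: a good place to grip from above. z is up along the bottle; its yaw does not matter
- large_bottle_center (a point): centre, half-way up, of the large narrow-necked amber glass bottle (about 320 g, standing loose on the bench): round body 62 mm across, 125 mm high over all, so this point is 62.5 mm above its underside; plain paper label. The body narrows above to a neck that starts 88 mm above the underside; on top a white screw cap 28 mm across and 22 mm high, its top 62.5 mm above this point: a good place to grip from above. z is up along the bottle; its yaw does not matter
- small_holder: small bottle holder for the small bottle: round shallow grey plastic cup fixed to the bench, 50 mm across inside, 58 mm outside, wall 4 mm, rim 14 mm above the bench, inner floor 4 mm above the bench; two small screw lugs on opposite sides, 14 mm long and 5 mm high. Origin at the centre of its underside, on the bench; z up
- medium_holder: medium bottle holder for the medium bottle: round shallow grey plastic cup fixed to the bench, 64 mm across inside, 72 mm outside, wall 4 mm, rim 14 mm above the bench, inner floor 4 mm above the bench; two small screw lugs on opposite sides, 14 mm long and 5 mm high. Origin at the centre of its underside, on the bench; z up
- large_holder: large bottle holder for the large bottle: round shallow grey plastic cup fixed to the bench, 78 mm across inside, 86 mm outside, wall 4 mm, rim 14 mm above the bench, inner floor 4 mm above the bench; two small screw lugs on opposite sides, 14 mm long and 5 mm high. Origin at the centre of its underside, on the bench; z up
- tall_jar_center (a point): centre, half-way up, of the taller wide-mouth amber glass jar with a flat white lid as wide as the jar and no neck: 58 mm across, 85 mm high; loose, to be left where it stands
- low_jar_center (a point): centre, half-way up, of the lower wide-mouth amber glass jar with a flat white lid as wide as the jar and no neck: 52 mm across, 50 mm high; loose, to be left where it stands
There are look-alikes about, which are no part of the job. What is shaped like the part that bears medium_bottle_center but black, blue or green is not meant.

How it is judged (in metres and radians):
At the end, for the whole second after the job is handed in: Each bottle stands in the holder of its own size: within 12 mm of the holder's centre, its underside within 4 mm of the holder's inner floor, upright within 0.1 rad, released and at rest (under 0.02 m/s) (horizontal distance between small_bottle_center and small_holder below 0.012 m and z of small_bottle_center in the frame of small_holder below 0.0455 m and angle between each of small_bottle_center, medium_bottle_center, large_bottle_center's own z axis and vertical below 0.1 rad and linear speed of each of small_bottle, medium_bottle, large_bottle below 0.02 m/s and horizontal distance between medium_bottle_center and medium_holder below 0.012 m and z of medium_bottle_center in the frame of medium_holder below 0.058 m and horizontal distance between large_bottle_center and large_holder below 0.012 m and z of large_bottle_center in the frame of large_holder below 0.0705 m); the robot touches nothing.
It fails at once if a bottle is tipped over (angle between any of small_bottle_center, medium_bottle_center, large_bottle_center's own z axis and vertical above 0.6 rad).
It fails at once if a bottle is let go more than 20 mm above the floor of a holder (((contact force between the fingers and small_bottle below 0.05 N and horizontal distance between small_bottle_center and small_holder below 0.04 m and z of small_bottle_center in the frame of small_holder above 0.0615 m) or (contact force between the fingers and small_bottle below 0.05 N and horizontal distance between small_bottle_center and medium_holder below 0.04 m and z of small_bottle_center in the frame of medium_holder above 0.0615 m) or (contact force between the fingers and small_bottle below 0.05 N and horizontal distance between small_bottle_center and large_holder below 0.04 m and z of small_bottle_center in the frame of large_holder above 0.0615 m)) or ((contact force between the fingers and medium_bottle below 0.05 N and horizontal distance between medium_bottle_center and small_holder below 0.04 m and z of medium_bottle_center in the frame of small_holder above 0.074 m) or (contact force between the fingers and medium_bottle below 0.05 N and horizontal distance between medium_bottle_center and medium_holder below 0.04 m and z of medium_bottle_center in the frame of medium_holder above 0.074 m) or (contact force between the fingers and medium_bottle below 0.05 N and horizontal distance between medium_bottle_center and large_holder below 0.04 m and z of medium_bottle_center in the frame of large_holder above 0.074 m)) or ((contact force between the fingers and large_bottle below 0.05 N and horizontal distance between large_bottle_center and small_holder below 0.04 m and z of large_bottle_center in the frame of small_holder above 0.0865 m) or (contact force between the fingers and large_bottle below 0.05 N and horizontal distance between large_bottle_center and medium_holder below 0.04 m and z of large_bottle_center in the frame of medium_holder above 0.0865 m) or (contact force between the fingers and large_bottle below 0.05 N and horizontal distance between large_bottle_center and large_holder below 0.04 m and z of large_bottle_center in the frame of large_holder above 0.0865 m))).
It fails at once if a jar is shifted more than 25 mm (distance of any of tall_jar_center, low_jar_center from where it was at the start of the episode above 0.025 m).
It also fails if it takes over 90 s, if anything falls off the work surface, if the arm or the gripper's body presses on something with over 40 N, if the wrist force passes 120 N, or if a joint passes its speed limit or range.

## Working session

There is one attempt and no reset: what is moved stays moved. The work goes in short steps, Python scripts to look and compute and a tool call to move; the robot and the scene stay as the last step left them, time stands still between calls to the robot, and variables do not carry over. Pictures are saved under pics/ and viewed, and the job is handed in when it is done.

Besides the shell and the picture viewer there is one more tool, called by a JSON object that holds its "method" and its "body", one argument or row to a line. move_arm: Moves the arm, as the interface text tells. Its arguments: {"type":"object","properties":{"fingers":{"type":"array","items":{"type":"number"}},"travel":{"type":"array","items":{"type":"array","items":{"type":"number"}}},"yaw":{"type":"array","items":{"type":"number"}},"force":{"type":"number"}},"required":["fingers","travel","yaw"]}

```bash
mkdir -p pics
python3 - <<'E'
from station import env
import cv2
s=env.read_state();print(s)
for n in("scene","top","wrist"):
    c=env.get_calibration(n);print(n,c)
    cv2.imwrite(f"pics/{n}0.png",env.read_camera(n)[:,:,::-1])
E
```

```text
{'time_s': 0.0, 'qpos': array([-7.92169171e+01,  2.75486228e+01,  9.14928684e+01,  8.77954373e-04,
        6.10259141e+01, -2.66875267e+00]), 'qd': array([-0.05170396,  0.01414508,  0.06154264, -0.032711  ,  0.11399229,
        0.00838823]), 'joint_efforts': array([-7.72750180e-03, -9.50663424e+01, -4.30203795e+01, -7.09649685e-04,
        1.20680529e-02,  5.98868411e-06]), 'ee_pos': array([ 151.16970098, -631.75200434,  219.09209047]), 'tcp_rot': array([-1.79932704e+02, -3.90523572e-03,  1.34514075e+01]), 'contact_force': array([ 0.46916811, -0.77240245,  0.37764875]), 'wrist_torque': array([-0.00564448,  0.03139383, -0.05468114]), 'opening': 85.29756591505084}
scene {'fovy': 54.043438653270435, 'cx': 316.34483365956964, 'cy': 242.26665246243937, 'distortion': array([-0.06948093,  0.        ,  0.        ,  0.        ,  0.        ]), 'R': array([[ 0.83026194,  0.55710741, -0.01721752],
       [ 0.28820066, -0.45553855, -0.84227371],
       [-0.47708017,  0.69434571, -0.53877504]]), 't': array([-405.44544641,  -84.71420984, 1337.8859807 ])}
top {'fovy': 49.73721828813679, 'cx': 303.35321703315265, 'cy': 234.65315554782532, 'distortion': array([0.03671769, 0.        , 0.        , 0.        , 0.        ]), 'R': array([[ 0.02823609, -0.99936255,  0.0218454 ],
       [-0.99702834, -0.02972369, -0.07107032],
       [ 0.07167434, -0.01977374, -0.99723206]]), 't': array([ -28.05469051,  486.42612786, 1061.73606049])}
wrist {'fovy': 63.794225747650614, 'cx': 323.3532941822566, 'cy': 235.3204294740661, 'distortion': array([-0.02874044,  0.        ,  0.        ,  0.        ,  0.        ]), 'R': array([[ 0.2320165 , -0.97271088, -0.00137306],
       [-0.93004282, -0.22225212,  0.29261639],
       [-0.28493631, -0.06661482, -0.95622893]]), 't': array([-650.22338328,  -37.62978864,  379.25806686])}
```

View pics/top0.png

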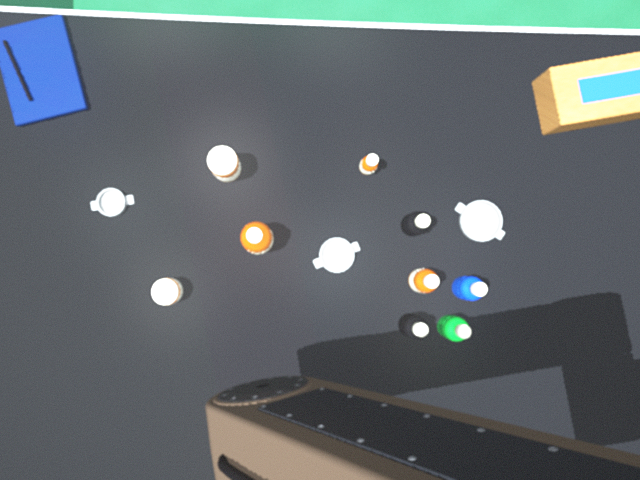

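View pics/scene0.png

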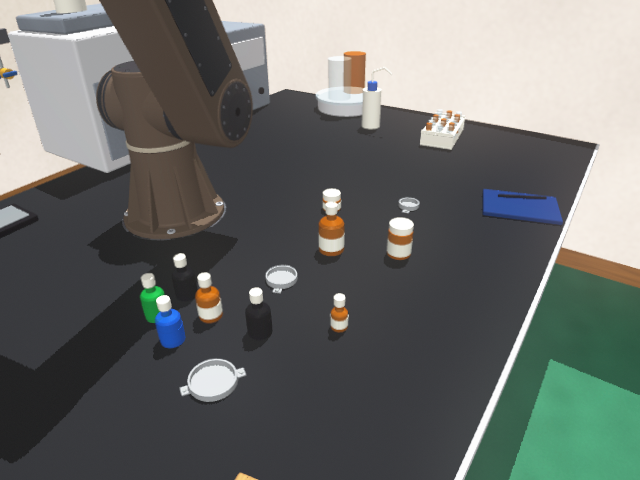

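View pics/wrist0.png

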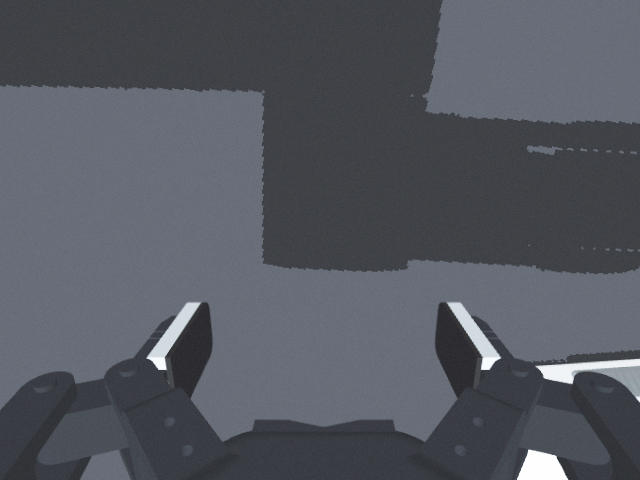

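The top view shows the candidates below.

| Thing | Top pixel |
|---|---|
| Small amber bottle | (370,163) |
| Medium amber bottle | (425,281) |
| Large amber bottle | (257,238) |
| Black look-alikes | (420,222) and (418,328) |
| Blue look-alike | (470,289) |
| Green look-alike | (457,329) |
| Tall jar (wide lid) | (224,163) |
| Low jar (wide lid) | (167,291) |
| Small, medium and large holders | (111,202), (337,255), (482,221) |

I choose the three amber bottles with a narrow neck and will check them in a crop.

```bash
cat > h.py <<'E'
import numpy as np,cv2
from station import env
def K(c):
    f=240/np.tan(np.radians(c["fovy"]/2));return np.array([[f,0,c["cx"]],[0,f,c["cy"]],[0,0,1]])
def ray(c,uv,z):
    p=cv2.undistortPoints(np.array([[uv]],float),K(c),c["distortion"])[0,0]
    R=c["R"];t=c["t"];o=-R.T@t;d=R.T@np.array([p[0],p[1],1]);return o+d*(z-o[2])/d[2]
def proj(c,X):
    return cv2.projectPoints(np.array(X,float).reshape(-1,3),cv2.Rodrigues(c["R"])[0],c["t"],K(c),c["distortion"])[0][:,0]
def circ(X,z,r,n=72):
    a=np.linspace(0,2*np.pi,n);return np.c_[X[0]+r*np.cos(a),X[1]+r*np.sin(a),a*0+z]
E
python3 - <<'E'
from h import *
c=env.get_calibration("top")
im=cv2.imread("pics/top0.png")
cv2.imwrite("pics/crop1.png",cv2.resize(im[140:350,345:505],None,fx=3.5,fy=2.8*1.25 if 0 else 2.8,interpolation=2)[:600])
crops=[cv2.resize(im[v-32:v+32,u-32:u+32],(256,256),interpolation=2) for u,v in [(370,163),(425,281),(257,238),(111,202),(337,255),(482,221)]]
cv2.imwrite("pics/crop2.png",np.vstack([np.hstack(crops[:3]),np.hstack(crops[3:])]))
for n,uv,z in [("s",(372,159.5),75),("m",(431,282),100),("l",(254,235),125),("sh",(111,202),14),("mh",(337,255),14),("lh",(482,221),14),("tj",(222,158),85),("lj",(165,291),50)]:
    print(n,ray(c,uv,z).round(1))
E
```

```text
s [ 637.4 -145.6   75. ]
m [ 397.4 -259.6  100. ]
l [475.9  80.6 125. ]
sh [543.3 386.6  14. ]
mh [446.8 -85.5  14. ]
lh [ 527.3 -388.7   14. ]
tj [628.4 151.5  85. ]
lj [364.2 258.6  50. ]
```

View pics/crop2.png

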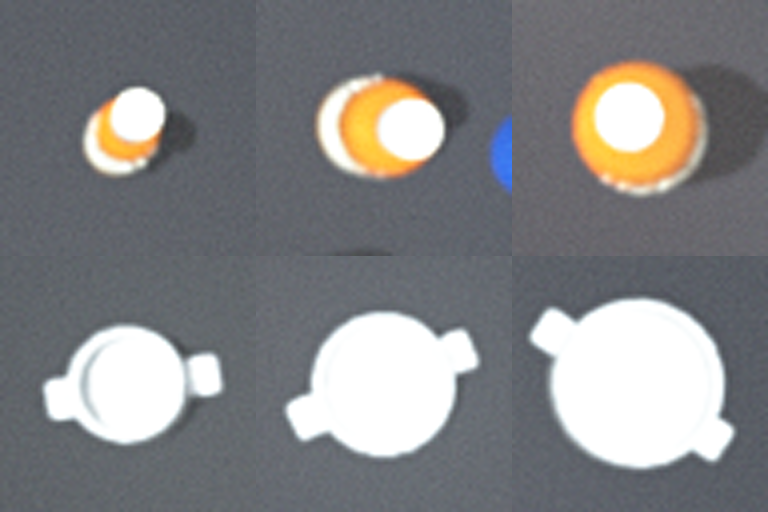

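The crop confirms the choice. The three amber bottles have caps at top pixels (372.5,159.5), (432,281), (254,235), and the holder centres are at (111,202), (337,255), (481,220.5). I'll cross-check these in the scene camera by overlaying the model circles.

Run:
```python
from h import *
it=cv2.imread("pics/top0.png");isc=cv2.imread("pics/scene0.png")
ct=env.get_calibration("top");cs=env.get_calibration("scene")
from scipy.optimize import least_squares
# fit: blob of white cap / holder in top
def blob(im,u,v,th,open_=0):
    g=im.min(2);m=(g>th).astype(np.uint8)
    if open_: m=cv2.morphologyEx(m,cv2.MORPH_OPEN,cv2.getStructuringElement(2,(open_,open_)))
    n,l,st,ce=cv2.connectedComponentsWithStats(m,connectivity=4);k=l[int(v),int(u)]
    return st[k],ce[k]
for n,uv,z in [("s",(372,159),75),("m",(432,281),100),("l",(254,235),125)]:
    for th in(200,235): b=blob(it,*uv,th);print(n,th,b,ray(ct,b[1],z).round(1))
for n,uv in [("sh",(113,202)),("mh",(337,255)),("lh",(482,221))]:
    b=blob(it,*uv,150);print(n,b,ray(ct,b[1],11).round(1))
P={"s":(ray(ct,(372.5,159.5),75),75,11),"m":(ray(ct,(432,281.25),100),100,12.5),"l":(ray(ct,(254.25,235.25),125),125,14),
"sh":(ray(ct,(110.75,202),14),14,29),"mh":(ray(ct,(337,255),14),14,36),"lh":(ray(ct,(481.25,220.5),14),14,43)}
out=[]
for cam,im,c in(("t",it,ct),("s",isc,cs)):
  row=[]
  big=cv2.resize(im,None,fx=4,fy=4,interpolation=2)
  for n,(X,z,r) in P.items():
    print(n,X.round(1)) if cam=="t" else 0
    q=proj(c,circ(X,z,r));cv2.polylines(big,[np.int32(q*4+1.5)],True,(0,0,255),1)
    o=proj(c,[X])[0]
    row.append((o*4).astype(int))
  out+= [cv2.copyMakeBorder(big,130,130,130,130,0)[y:y+260,x:x+260] for x,y in row]
cv2.imwrite("pics/ov.png",cv2.resize(np.vstack([np.hstack(out[0:3]+[ ]),np.hstack(out[6:9])]),(780,520)))
cv2.imwrite("pics/ov2.png",cv2.resize(np.vstack([np.hstack(out[3:6]),np.hstack(out[9:12])]),(780,520)))
```

```text
s 200 (array([366, 153,  13,  13, 137], dtype=int32), array([371.94890511, 159.18248175])) [ 638.  -145.5   75. ]
s 235 (array([366, 153,  13,  13, 128], dtype=int32), array([371.8828125, 159.1875   ])) [ 638.  -145.4   75. ]
m 200 (array([424, 274,  16,  15, 192], dtype=int32), array([431.45833333, 280.93229167])) [ 399.5 -260.5  100. ]
m 235 (array([424, 274,  16,  15, 177], dtype=int32), array([431.32768362, 280.76836158])) [ 399.8 -260.3  100. ]
l 200 (array([246, 227,  17,  17, 225], dtype=int32), array([253.80888889, 234.84      ])) [476.2  80.9 125. ]
l 235 (array([246, 227,  17,  16, 213], dtype=int32), array([253.79342723, 234.69014085])) [476.5  81.  125. ]
sh (array([ 90, 187,  45,  30, 856], dtype=int32), array([110.80490654, 201.65654206])) [544.3 388.1  11. ]
mh (array([ 312,  237,   49,   36, 1187], dtype=int32), array([336.26284751, 254.62763269])) [447.6 -84.1  11. ]
lh (array([ 454,  200,   52,   42, 1602], dtype=int32), array([480.50249688, 220.27715356])) [ 529.  -386.6   11. ]
s [ 637.4 -146.6   75. ]
m [ 398.9 -261.6  100. ]
l [475.5  80.1 125. ]
sh [543.2 387.2  14. ]
mh [446.8 -85.5  14. ]
lh [ 528.3 -387.1   14. ]
```

View pics/ov.png

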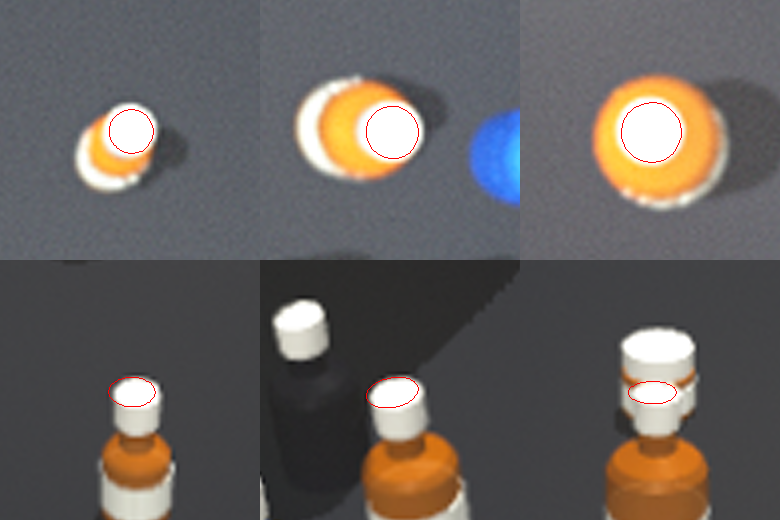

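View pics/ov2.png

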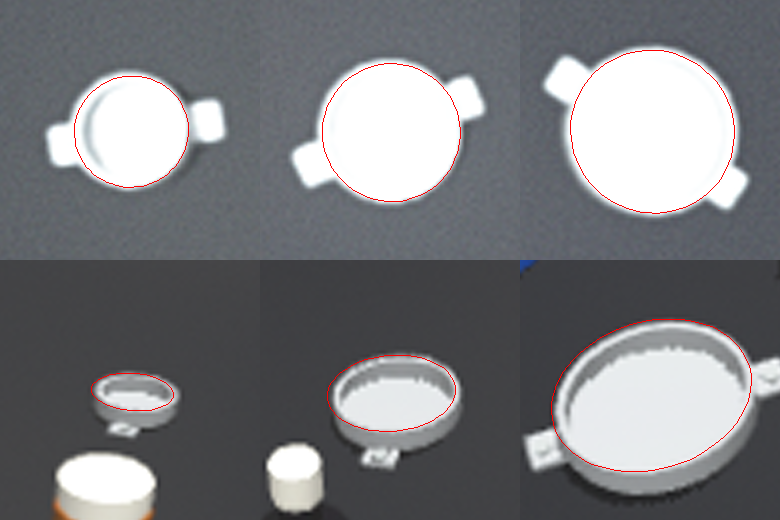

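Run:
```python
from h import *
c=env.get_calibration("top")
for n,uv in [("m",(431.4,281)),("bk1",(422,221)),("bk2",(420,329)),("blue",(479,289)),("green",(464,331))]: print(n,ray(c,uv,100).round())
s=env.read_state();y=np.radians(13.45);p=s["ee_pos"];d=np.array([399.6,-260.4,205])-p
print(d, "tool",d[0]*np.cos(y)+d[1]*np.sin(y),d[0]*np.sin(y)-d[1]*np.cos(y),-d[2])
```

```text
m [ 399. -260.  100.]
bk1 [ 514. -241.  100.]
bk2 [ 308. -239.  100.]
blue [ 387. -352.  100.]
green [ 306. -323.  100.]
[248.42536331 371.45397194 -14.21994033] tool 328.0108441942043 -303.4832787813466 14.219940328626876
```

{"method": "move_arm", "body": {
  "fingers": [6,6,6,6,6,6,6,6],
  "travel": [
    [3,-2.8,0],
    [6,-5.6,0],
    [9,-8.4,0],
    [12,-11.2,0],
    [15,-14,0],
    [18,-16.8,0],
    [21,-19.6,0],
    [24,-22.4,0]
  ],
  "yaw": [0,0,0,0,0,0,0,0]
}}

```text
time_s: 0.95
ee_pos: [333.1, -357.0, 219.7]
tcp_rot: [180.0, -0.0, 13.4]
contact_force: [0.8, -0.0, 0.8]
opening: 59.8
```

{"method": "move_arm", "body": {
  "fingers": [6,6,6,6,6,6],
  "travel": [
    [3,-2.8,0],
    [6,-5.2,0],
    [8,-7,0],
    [8.8,-7.9,0],
    [8.8,-7.9,0],
    [8.8,-7.9,0]
  ],
  "yaw": [0,0,0,0,0,0]
}}

```text
time_s: 1.55
ee_pos: [399.4, -261.6, 219.7]
tcp_rot: [180.0, 0.0, 13.5]
contact_force: [-0.3, 0.2, -0.1]
opening: 60.1
```

```bash
cat > look.py <<'E'
import sys
from h import *
from scipy.spatial.transform import Rotation as Ro
def look(name,target,circles=()):
    s=env.read_state();c=env.get_calibration("wrist");im=np.ascontiguousarray(env.read_camera("wrist")[:,:,::-1])
    for X,z,r in circles:
        cv2.polylines(im,[np.int32(proj(c,circ(X,z,r)))],True,(0,0,255),1)
    cv2.imwrite(f"pics/{name}.png",im)
    tool(s,target);return s,c,im
def tool(s,target):
    R=Ro.from_euler("xyz",s["tcp_rot"],degrees=True).as_matrix()
    print("t",s["time_s"],"p",s["ee_pos"].round(1),"rot",s["tcp_rot"].round(2),"F",s["contact_force"].round(1),"open",round(s["opening"],1),"| tool cm to target",(R.T@(np.array(target)-s["ee_pos"])/10).round(2))
E
python3 - <<'E'
from look import *
look("w1",(399.6,-260.4,85),[((399.6,-260.4),100,12.5)])
E
```

```text
t 1.55 p [ 399.4 -261.6  219.7] rot [1.7999e+02 2.0000e-02 1.3480e+01] F [-0.3  0.2 -0.1] open 60.1 | tool cm to target [ 0.05 -0.12 13.47]
```

View pics/w1.png

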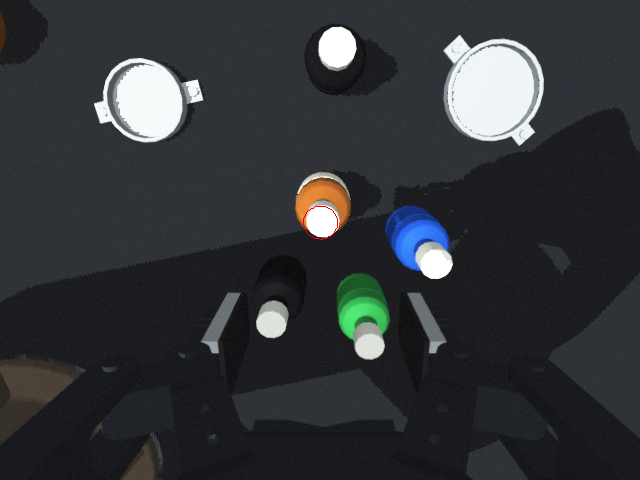

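The wrist view shows the amber bottle's cap at (322,220), on the predicted circle. I'm descending.

{"method": "move_arm", "body": {
  "fingers": [6,6,6,6,6,6,6,6],
  "travel": [
    [0.05,-0.1,2.5],
    [0.1,-0.1,5],
    [0.1,-0.1,7.5],
    [0.1,-0.1,10],
    [0.1,-0.1,12],
    [0.1,-0.1,13],
    [0.1,-0.1,13.5],
    [0.1,-0.1,13.5]
  ],
  "yaw": [0,0,0,0,0,0,0,0]
}}

```text
time_s: 2.4
ee_pos: [400.2, -260.4, 84.6]
tcp_rot: [-180.0, 0.0, 13.4]
contact_force: [0.5, -0.7, 0.3]
opening: 60.1
```

{"method": "move_arm", "body": {
  "fingers": [4,3,2.4,1.5,1.5,1.5,1.5,1.5],
  "travel": [
    [0,0,0],
    [0,0,0],
    [0,0,0],
    [0,0,0],
    [0,0,0],
    [0,0,0],
    [0,0,0],
    [0,0,0]
  ],
  "yaw": [0,0,0,0,0,0,0,0],
  "force": 40
}}

```text
time_s: 3.2
ee_pos: [401.1, -260.5, 85.5]
tcp_rot: [179.9, -0.1, 13.5]
contact_force: [-1.1, -0.0, 10.7]
opening: 21.3
```

Run:
```python
from look import *
look("w2",(399.6,-260.4,85))
im=env.read_camera("scene")[:,:,::-1];c=env.get_calibration("scene")
u,v=proj(c,[(400,-260,90)])[0].astype(int);print(u,v)
cv2.imwrite("pics/s2.png",cv2.resize(im[v-60:v+60,u-80:u+80],(800,600),interpolation=2))
```

```text
t 3.2 p [ 401.1 -260.5   85.5] rot [ 1.7991e+02 -6.0000e-02  1.3470e+01] F [-1.1 -0.  10.7] open 21.3 | tool cm to target [-0.15 -0.04  0.05]
204 279
```

View pics/s2.png

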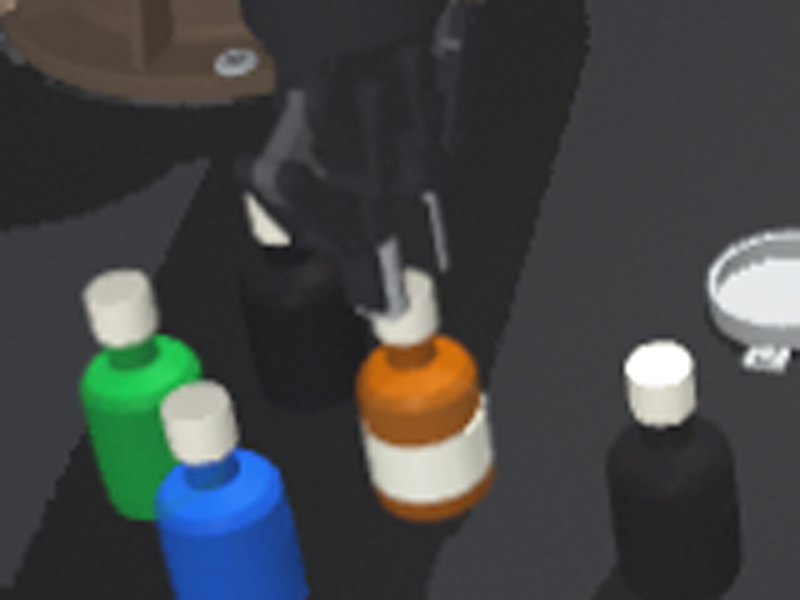

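View pics/w2.png

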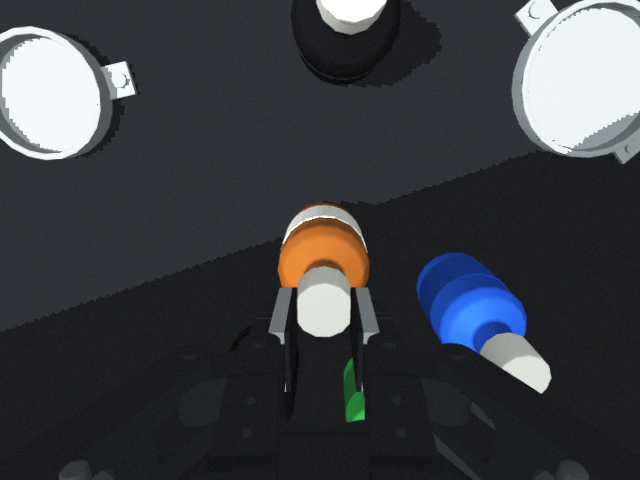

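The pads seem to hold only the near edge of the cap, because the bottle sits farther ahead in tool x. I'll open gently and measure again.

{"method": "move_arm", "body": {
  "fingers": [3,4,5,6,6],
  "travel": [
    [0,0,0],
    [0,0,0],
    [0,0,0],
    [0,0,0],
    [0,0,0]
  ],
  "yaw": [0,0,0,0,0]
}}

```text
time_s: 3.8
ee_pos: [400.5, -259.9, 84.7]
tcp_rot: [-180.0, 0.0, 13.5]
contact_force: [0.2, -0.0, 1.1]
opening: 59.7
```

Run:
```python
from look import *
s,c,im=look("w3",(399.6,-260.4,85))
for x in (400,410,420):
    cv2.polylines(im,[np.int32(proj(c,circ((x,-260.5),100,12.5)))],True,(0,0,255) if x==400 else (0,255,0),1)
    cv2.polylines(im,[np.int32(proj(c,circ((x,-260.5),0,24)))],True,(0,0,255) if x==400 else (0,255,0),1)
cv2.imwrite("pics/w3.png",im)
im=np.ascontiguousarray(env.read_camera("scene")[:,:,::-1]);c=env.get_calibration("scene")
for x in (400,410,420):
    cv2.polylines(im,[np.int32(proj(c,circ((x,-260.5),100,12.5)))],True,(0,0,255) if x==400 else (0,255,0),1)
u,v=proj(c,[(400,-260,90)])[0].astype(int);print(u,v)
cv2.imwrite("pics/s3.png",cv2.resize(im[v-60:v+60,u-80:u+80],(800,600),interpolation=2))
```

```text
t 3.8 p [ 400.5 -259.9   84.7] rot [-179.99    0.     13.45] F [ 0.2 -0.   1.1] open 59.7 | tool cm to target [-0.09  0.03 -0.03]
204 279
```

View pics/s3.png

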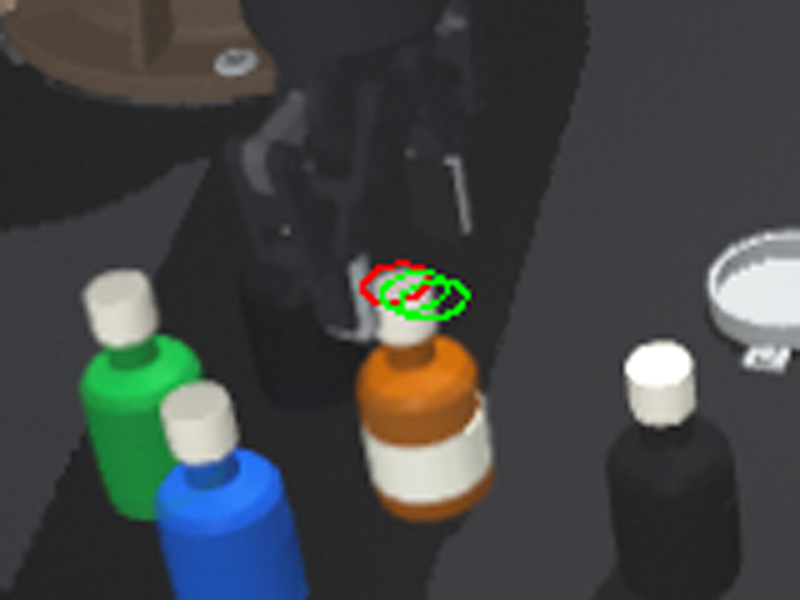

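View pics/w3.png

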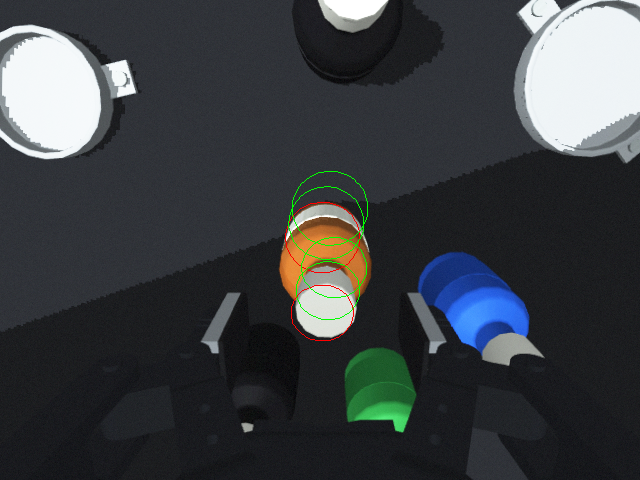

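Run:
```python
from look import *
s=env.read_state();c=env.get_calibration("wrist");im=cv2.imread("pics/w3.png")
R=Ro.from_euler("xyz",s["tcp_rot"],degrees=True).as_matrix()
for sg in(-1,1):
  for z,col in((14,(255,255,0)),(-5,(0,255,255)),(-20,(255,0,255))):
    P=[R@[x,sg*29.8,z]+s["ee_pos"] for x in(-11,0,11)]
    q=proj(c,P);print(sg,z,q.round(0).tolist());cv2.polylines(im,[np.int32(q)],False,col,2)
cv2.imwrite("pics/w3b.png",im)
```

```text
-1 14 [[260.0, 303.0], [258.0, 282.0], [257.0, 261.0]]
-1 -5 [[253.0, 323.0], [251.0, 301.0], [250.0, 277.0]]
-1 -20 [[246.0, 343.0], [244.0, 318.0], [243.0, 292.0]]
1 14 [[383.0, 303.0], [384.0, 282.0], [386.0, 260.0]]
1 -5 [[390.0, 323.0], [391.0, 300.0], [393.0, 277.0]]
1 -20 [[396.0, 343.0], [398.0, 318.0], [399.0, 292.0]]
```

View pics/w3b.png

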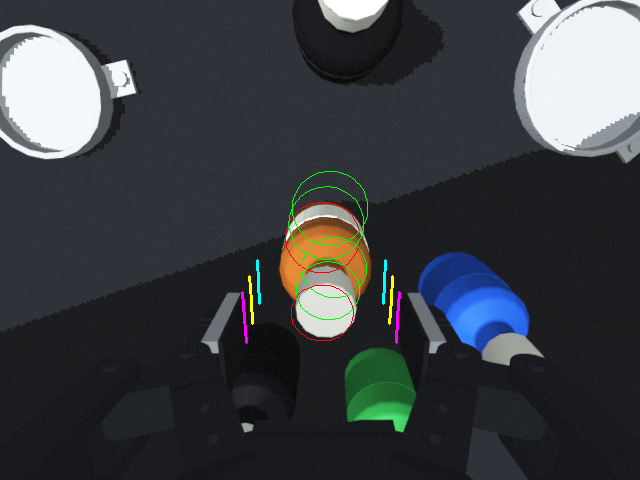

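Run:
```python
from look import *
from scipy.optimize import least_squares
s=env.read_state();c=env.get_calibration("wrist")
R=Ro.from_euler("xyz",s["tcp_rot"],degrees=True).as_matrix()
print("cam in tool",(R.T@(-c["R"].T@c["t"]-s["ee_pos"])).round(1), "axis",(R.T@c["R"][2]).round(3))
def f(p,uv,half): 
    q=proj(c,[R@[p[0],sg*half+p[2],p[1]]+s["ee_pos"] for sg in(-1,1)]);return (q-uv).ravel()
for uv,h in ((np.array([[240,293],[408,293]]),29.9),(np.array([[211,303],[436,303]])*1.,29.9),(np.array([[292,288],[357,288]]),10.65),(np.array([[210,303],[436,303]]),42.6)):
    r=least_squares(f,[0,0,0],args=(uv,h));print(r.x.round(1),r.fun.round(1))
print(c["R"]@R@[0,0,1])
```

```text
cam in tool [  74.5    1.  -153.6] axis [-0.293 -0.     0.956]
[ 14.8 -28.6   1.1] [-0.  0. -0. -0.]
[ 27.4 -61.2   1. ] [-0.  0. -0. -0.]
[ 21.1 -37.9   1.3] [-0.  0. -0. -0.]
[  7.7 -22.6   0.8] [-0.  0. -0. -0.]
[ 2.75753355e-04 -2.92693941e-01  9.56206139e-01]
```

Run:
```python
from look import *
from scipy.optimize import least_squares
s=env.read_state();c=env.get_calibration("wrist")
R=Ro.from_euler("xyz",s["tcp_rot"],degrees=True).as_matrix()
for X in (-5,0,5,11):
  for uv,n in ((np.array([[210,303],[436,303]]),85.3),(np.array([[240,293],[408,293]]),59.9),(np.array([[292,288],[357,288]]),21.3)):
    def f(p): return (proj(c,[R@[X,sg*p[1]+p[2],p[0]]+s["ee_pos"] for sg in(-1,1)])-uv).ravel()
    r=least_squares(f,[0,30,0]);print(X,n,"z",r.x[0].round(1),"gap",(2*r.x[1]).round(1))
```

```text
-5 85.3 z 2.4 gap 101.4
-5 59.9 z 12.8 gap 79.6
-5 21.3 z 18.5 gap 31.7
0 85.3 z -7.4 gap 95.1
0 59.9 z 2.3 gap 74.6
0 21.3 z 7.6 gap 29.7
5 85.3 z -17.2 gap 88.7
5 59.9 z -8.1 gap 69.6
5 21.3 z -3.2 gap 27.7
11 85.3 z -29.0 gap 81.0
11 59.9 z -20.7 gap 63.6
11 21.3 z -16.2 gap 25.3
```

Run:
```python
from look import *
s=env.read_state();c=env.get_calibration("scene");im=cv2.imread("pics/s3.png")
R=Ro.from_euler("xyz",s["tcp_rot"],degrees=True).as_matrix()
o=np.array([124,219])
for X,z,h,col in((11,-20.7,31.8,(0,0,255)),(5,-8.1,34.8,(0,255,0)),(0,2.3,37.3,(255,255,0)),(-5,12.8,39.8,(255,0,255)),(11,14,30,(0,255,255))):
  for sg in(-1,1):
    q=proj(c,[R@[X,sg*h,z]+s["ee_pos"]])[0];print(X,sg,((q-o)*5).round())
    cv2.circle(im,tuple(np.int32((q-o)*5+2)),4,col,2)
cv2.imwrite("pics/s3b.png",im)
```

```text
11 -1 [463. 232.]
11 1 [376. 325.]
5 -1 [458. 251.]
5 1 [364. 353.]
0 -1 [454. 266.]
0 1 [353. 375.]
-5 -1 [450. 281.]
-5 1 [343. 398.]
11 -1 [472. 305.]
11 1 [393. 394.]
```

View pics/s3b.png

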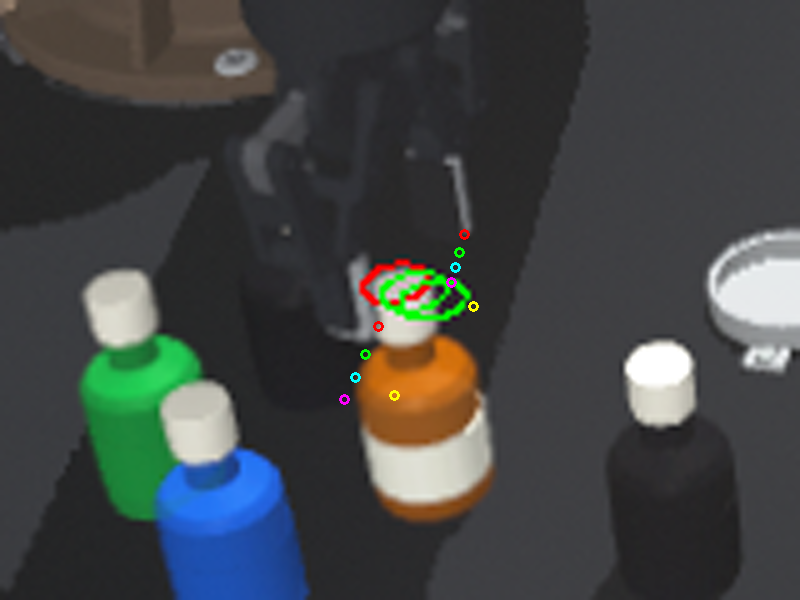

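The scene and wrist views agree on this. The fingertips stand about 30 mm higher than the interface text says: near TCP z −20 at this opening, around world z 105, and so above the cap top. The first close landed on the cap top with 10.7 N up, and the bottle did not move. I'll go lower with the jaws open wider than the body, then check.

{"method": "move_arm", "body": {
  "fingers": [6,6,6,6,6,6],
  "travel": [
    [0.1,0.1,0.6],
    [0.1,0.1,1.2],
    [0.1,0.1,1.8],
    [0.1,0.1,2.2],
    [0.1,0.1,2.5],
    [0.1,0.1,2.5]
  ],
  "yaw": [0,0,0,0,0,0]
}}

```text
time_s: 4.5
ee_pos: [401.4, -260.5, 59.2]
tcp_rot: [-180.0, 0.0, 13.5]
contact_force: [-0.4, -0.1, -0.4]
opening: 60.2
```

```bash
cat > both.py <<'E'
from look import *
def both(name,target,P,circles=()):
    s,c,im=look(name+"w",target,circles)
    sc=np.ascontiguousarray(env.read_camera("scene")[:,:,::-1]);c=env.get_calibration("scene")
    u,v=proj(c,[P])[0].astype(int);u=np.clip(u,80,560);v=np.clip(v,60,420)
    b=cv2.resize(sc[v-60:v+60,u-80:u+80],(640,480),interpolation=2)
    cv2.imwrite(f"pics/{name}.png",cv2.resize(np.hstack([im,b]),(800,300),interpolation=3))
    cv2.imwrite(f"pics/{name}s.png",b)
E
python3 - <<'E'
from both import *
both("a4",(402,-261,57),(400,-260,90))
E
```

```text
t 4.5 p [ 401.4 -260.5   59.2] rot [-1.7996e+02  3.0000e-02  1.3450e+01] F [-0.4 -0.1 -0.4] open 60.2 | tool cm to target [0.05 0.06 0.22]
```

View pics/a4.png

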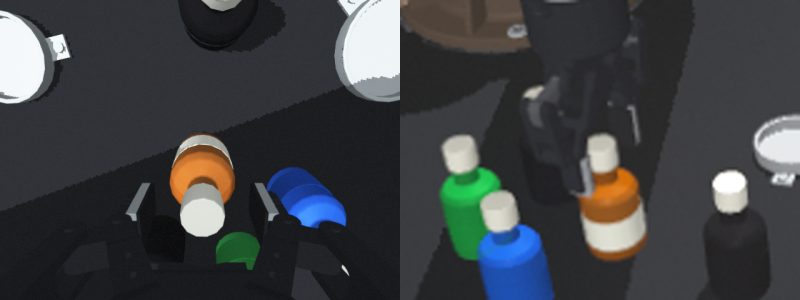

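{"method": "move_arm", "body": {
  "fingers": [4.5,3.5,3,2.5,1.5,1.5,1.5,1.5],
  "travel": [
    [0,0,0],
    [0,0,0],
    [0,0,0],
    [0,0,0],
    [0,0,0],
    [0,0,0],
    [0,0,0],
    [0,0,0]
  ],
  "yaw": [0,0,0,0,0,0,0,0],
  "force": 40
}}

```text
time_s: 5.4
ee_pos: [401.7, -260.7, 59.9]
tcp_rot: [180.0, -0.0, 13.5]
contact_force: [-0.6, 1.9, 5.5]
opening: 23.8
```

Run:
```python
from both import *
both("a5",(402,-261,57),(400,-260,90))
```

```text
t 5.4 p [ 401.7 -260.7   59.9] rot [ 1.7999e+02 -1.0000e-02  1.3450e+01] F [-0.6  1.9  5.5] open 23.8 | tool cm to target [0.02 0.04 0.29]
```

View pics/a5.png

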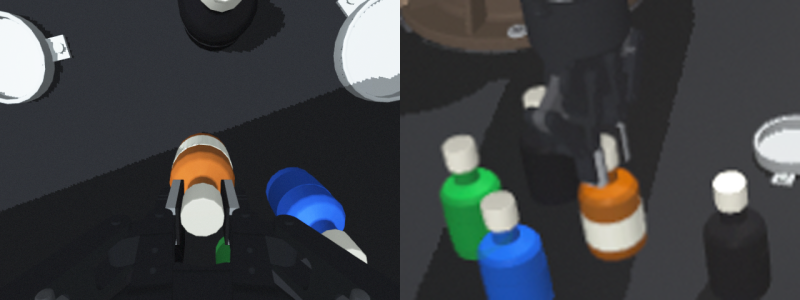

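{"method": "move_arm", "body": {
  "fingers": [1.5,1.5,1.5,1.5,1.5,1.5,1.5,1.5],
  "travel": [
    [0,0,-0.3],
    [0,0,-1],
    [0,0,-2.2],
    [0,0,-3.7],
    [0,0,-5.2],
    [0,0,-6.5],
    [0,0,-7.3],
    [0,0,-7.5]
  ],
  "yaw": [0,0,0,0,0,0,0,0]
}}

```text
time_s: 6.3
ee_pos: [402.2, -261.0, 136.0]
tcp_rot: [179.9, -0.1, 13.5]
contact_force: [0.2, 0.1, -1.2]
opening: 23.8
```

Run:
```python
from both import *
both("a6",(447.3,-84.6,135),(400,-260,140))
```

```text
t 6.3 p [ 402.2 -261.   136. ] rot [ 1.7991e+02 -7.0000e-02  1.3450e+01] F [ 0.2  0.1 -1.2] open 23.8 | tool cm to target [  8.49 -16.11   0.09]
```

View pics/a6.png

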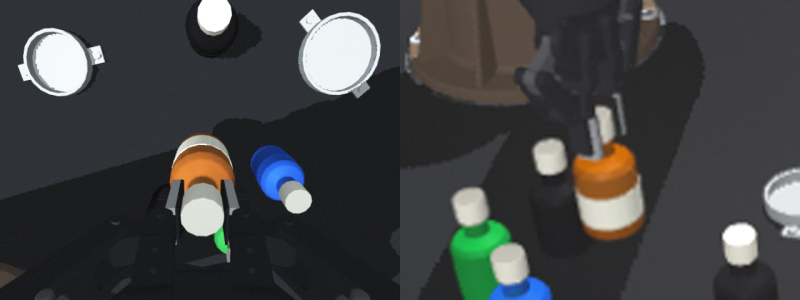

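{"method": "move_arm", "body": {
  "fingers": [1.5,1.5,1.5,1.5,1.5,1.5,1.5,1.5],
  "travel": [
    [0.4,-0.8,0],
    [1.3,-2.4,0],
    [2.5,-4.7,0],
    [3.7,-7,0],
    [4.9,-9.3,0],
    [6.1,-11.6,0],
    [7.2,-13.7,0],
    [8,-15.2,0]
  ],
  "yaw": [0,0,0,0,0,0,0,0]
}}

```text
time_s: 7.2
ee_pos: [443.7, -92.2, 134.1]
tcp_rot: [-180.0, 0.1, 13.5]
contact_force: [-0.4, 0.3, -0.4]
opening: 23.6
```

{"method": "move_arm", "body": {
  "fingers": [1.5,1.5,1.5,1.5,1.5],
  "travel": [
    [0.3,-0.6,0],
    [0.5,-0.9,0],
    [0.5,-0.9,0],
    [0.5,-0.9,0],
    [0.5,-0.9,0]
  ],
  "yaw": [0,0,0,0,0]
}}

```text
time_s: 7.7
ee_pos: [446.8, -84.9, 134.7]
tcp_rot: [180.0, 0.0, 13.4]
contact_force: [-0.0, -0.2, -1.2]
opening: 23.9
```

Run:
```python
from both import *
both("a7",(447.3,-84.6,64),(447,-85,80),[((447.3,-84.6),14,36)])
```

```text
t 7.7 p [446.8 -84.9 134.7] rot [1.800e+02 1.000e-02 1.341e+01] F [-0.  -0.2 -1.2] open 23.9 | tool cm to target [ 0.06 -0.02  7.07]
```

View pics/a7.png

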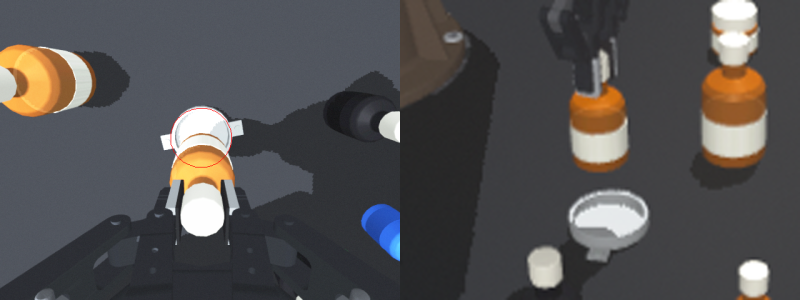

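The bottle hangs upright over the medium holder, and the drawn rim circle matches the holder. I'm lowering slowly.

{"method": "move_arm", "body": {
  "fingers": [1.5,1.5,1.5,1.5,1.5,1.5,1.5,1.5],
  "travel": [
    [0.05,0,1],
    [0.05,0,2.3],
    [0.05,0,3.8],
    [0.05,0,5],
    [0.05,0,6],
    [0.05,0,6.5],
    [0.05,0,6.7],
    [0.05,0,6.8]
  ],
  "yaw": [0,0,0,0,0,0,0,0]
}}

```text
time_s: 8.6
ee_pos: [447.5, -84.3, 66.7]
tcp_rot: [180.0, -0.0, 13.4]
contact_force: [0.9, 0.2, -1.2]
opening: 23.7
```

{"method": "move_arm", "body": {
  "fingers": [1.5,1.5,1.5,1.5],
  "travel": [
    [0,0,0.1],
    [0,0,0.2],
    [0,0,0.3],
    [0,0,0.3]
  ],
  "yaw": [0,0,0,0]
}}

```text
time_s: 9.0
ee_pos: [447.6, -84.2, 63.9]
tcp_rot: [180.0, -0.0, 13.5]
contact_force: [0.1, 0.4, 2.0]
opening: 23.6
```

Contact with the floor shows as the force rising from −1.2 to +2.0 N. I'm releasing gently.

{"method": "move_arm", "body": {
  "fingers": [2.5,2.8,3.2,4,5,6,6,6],
  "travel": [
    [0,0,0],
    [0,0,0],
    [0,0,0],
    [0,0,0],
    [0,0,0],
    [0,0,0],
    [0,0,0],
    [0,0,-1]
  ],
  "yaw": [0,0,0,0,0,0,0,0]
}}

```text
time_s: 9.8
ee_pos: [446.7, -84.0, 73.3]
tcp_rot: [-179.9, 0.1, 13.5]
contact_force: [0.7, 0.2, 0.0]
opening: 59.8
```

{"method": "move_arm", "body": {
  "fingers": [6,6,6,6,6,6,6,6],
  "travel": [
    [0,0,-2],
    [0,0,-4],
    [0,0,-6],
    [0,0,-8],
    [0,0,-10],
    [0,0,-12],
    [0,0,-12.5],
    [0,0,-12.5]
  ],
  "yaw": [0,0,0,0,0,0,0,0]
}}

```text
time_s: 10.6
ee_pos: [447.8, -84.3, 199.6]
tcp_rot: [179.9, -0.1, 13.5]
contact_force: [0.2, 0.3, -0.4]
opening: 60.0
```

Run:
```python
from both import *
both("a8",(476.3,81,200),(447,-85,50),[((447.3,-84.6),14,36)])
```

```text
t 10.6 p [447.8 -84.3 199.6] rot [ 1.7995e+02 -1.0000e-01  1.3460e+01] F [ 0.2  0.3 -0.4] open 60.0 | tool cm to target [  6.62 -15.42  -0.04]
```

View pics/a8.png

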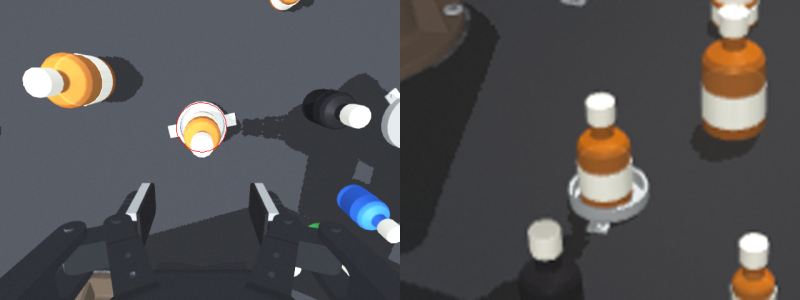

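The medium bottle stands in its holder. The large one is next.

{"method": "move_arm", "body": {
  "fingers": [6,6,6,6,6,6,6,6],
  "travel": [
    [1,-2.4,0],
    [2.5,-5.8,0],
    [4,-9.3,0],
    [5.3,-12.4,0],
    [6.2,-14.5,0],
    [6.6,-15.4,0],
    [6.6,-15.4,0],
    [6.6,-15.4,0]
  ],
  "yaw": [0,0,0,0,0,0,0,0]
}}

```text
time_s: 11.5
ee_pos: [475.3, 80.2, 198.2]
tcp_rot: [180.0, 0.1, 13.5]
contact_force: [-0.2, -0.3, 0.4]
opening: 60.0
```

Run:
```python
from both import *
both("a9",(476.3,81,82),(476,81,100),[((476.3,81),125,14)])
```

```text
t 11.5 p [475.3  80.2 198.2] rot [1.800e+02 7.000e-02 1.347e+01] F [-0.2 -0.3  0.4] open 60.0 | tool cm to target [ 0.13 -0.05 11.62]
```

View pics/a9w.png

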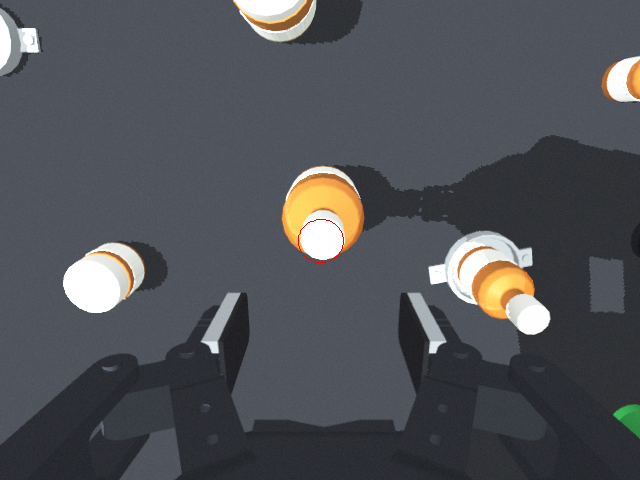

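The cap is on the predicted circle at (321,240). I'm descending and gripping.

{"method": "move_arm", "body": {
  "fingers": [6,6,6,6,6,6,6,6],
  "travel": [
    [0.1,0,2],
    [0.1,0,4.5],
    [0.1,0,7],
    [0.1,0,9],
    [0.1,0,10.5],
    [0.1,0,11.2],
    [0.1,0,11.6],
    [0.1,0,11.6]
  ],
  "yaw": [0,0,0,0,0,0,0,0]
}}

```text
time_s: 12.4
ee_pos: [476.8, 80.8, 82.7]
tcp_rot: [180.0, 0.0, 13.4]
contact_force: [-0.0, 1.0, 0.6]
opening: 60.0
```

{"method": "move_arm", "body": {
  "fingers": [4.5,3.7,3.2,2.8,1.8,1.8,1.8,1.8],
  "travel": [
    [0,0,0],
    [0,0,0],
    [0,0,0],
    [0,0,0],
    [0,0,0],
    [0,0,0],
    [0,0,0],
    [0,0,0]
  ],
  "yaw": [0,0,0,0,0,0,0,0],
  "force": 50
}}

```text
time_s: 13.2
ee_pos: [477.0, 81.2, 83.2]
tcp_rot: [180.0, -0.0, 13.5]
contact_force: [-2.3, -0.7, 9.9]
opening: 26.8
```

Run:
```python
from both import *
both("a10",(529,-386.6,82),(476,81,100))
```

```text
t 13.2 p [477.   81.2  83.2] rot [ 1.7999e+02 -4.0000e-02  1.3460e+01] F [-2.3 -0.7  9.9] open 26.8 | tool cm to target [-5.83 46.7   0.12]
```

View pics/a10.png

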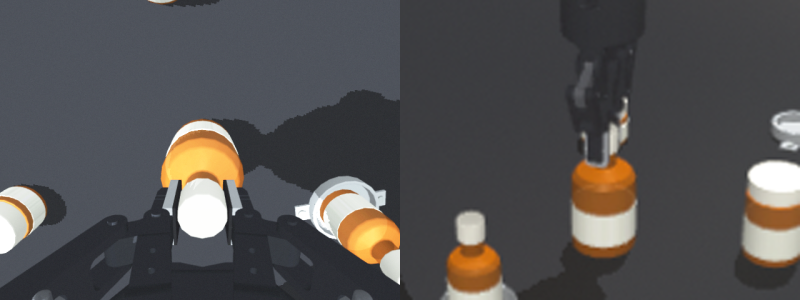

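{"method": "move_arm", "body": {
  "fingers": [1.8,1.8,1.8,1.8,1.8,1.8,1.8,1.8],
  "travel": [
    [0,0,-0.3],
    [0,0,-1.2],
    [0,0,-3],
    [0,0,-5.2],
    [0,0,-7.5],
    [0,0,-9.8],
    [0,0,-12],
    [0,0,-13.5]
  ],
  "yaw": [0,0,0,0,0,0,0,0]
}}

```text
time_s: 14.1
ee_pos: [476.9, 81.2, 219.7]
tcp_rot: [180.0, -0.1, 13.5]
contact_force: [0.3, -0.2, -4.2]
opening: 26.6
```

{"method": "move_arm", "body": {
  "fingers": [1.8,1.8,1.8,1.8,1.8,1.8,1.8,1.8],
  "travel": [
    [0,0.3,-0.4],
    [-0.1,1.2,-0.5],
    [-0.4,3,-0.5],
    [-0.7,5.5,-0.5],
    [-1,8.3,-0.5],
    [-1.4,11.3,-0.5],
    [-1.8,14.3,-0.5],
    [-2.2,17.3,-0.5]
  ],
  "yaw": [0,0,0,0,0,0,0,0]
}}

```text
time_s: 14.9
ee_pos: [494.7, -94.0, 221.6]
tcp_rot: [-180.0, 0.1, 13.4]
contact_force: [0.6, 1.1, -3.0]
opening: 26.6
```

{"method": "move_arm", "body": {
  "fingers": [1.8,1.8,1.8,1.8,1.8,1.8,1.8,1.8],
  "travel": [
    [-0.4,3,0],
    [-0.8,6,0],
    [-1.2,9,0],
    [-1.6,12,0],
    [-2,15,0],
    [-2.3,18,0],
    [-2.7,21,0],
    [-3,23.7,0]
  ],
  "yaw": [0,0,0,0,0,0,0,0]
}}

```text
time_s: 15.7
ee_pos: [520.4, -331.5, 221.2]
tcp_rot: [-179.9, 0.1, 13.4]
contact_force: [0.4, -0.3, -3.5]
opening: 26.3
```

{"method": "move_arm", "body": {
  "fingers": [1.8,1.8,1.8,1.8,1.8,1.8,1.8],
  "travel": [
    [-0.2,2,0],
    [-0.4,3.7,0],
    [-0.5,4.9,0],
    [-0.6,5.5,0],
    [-0.6,5.7,0],
    [-0.6,5.7,0],
    [-0.6,5.7,0]
  ],
  "yaw": [0,0,0,0,0,0,0]
}}

```text
time_s: 16.4
ee_pos: [529.0, -385.8, 222.8]
tcp_rot: [-180.0, 0.0, 13.5]
contact_force: [0.2, 0.5, -4.1]
opening: 26.7
```

Run:
```python
from both import *
both("a11",(529,-386.6,87),(529,-386,110),[((529,-386.6),14,43)])
```

```text
t 16.4 p [ 529.  -385.8  222.8] rot [-179.98    0.     13.49] F [ 0.2  0.5 -4.1] open 26.7 | tool cm to target [-0.02  0.08 13.58]
```

View pics/a11.png

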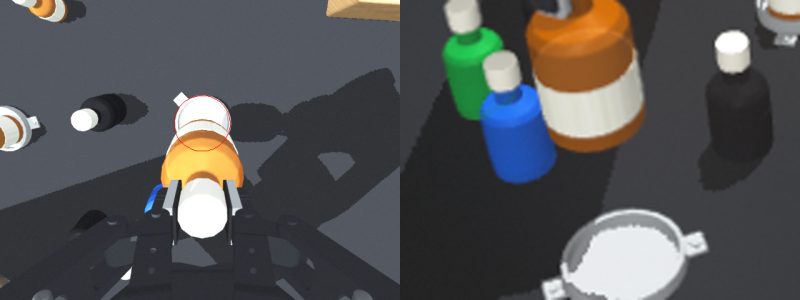

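{"method": "move_arm", "body": {
  "fingers": [1.8,1.8,1.8,1.8,1.8,1.8,1.8,1.8],
  "travel": [
    [0,0.1,0.8],
    [0,0.1,2.3],
    [0,0.1,4.3],
    [0,0.1,6.5],
    [0,0.1,8.7],
    [0,0.1,10.5],
    [0,0.1,11.7],
    [0,0.1,12.4]
  ],
  "yaw": [0,0,0,0,0,0,0,0]
}}

```text
time_s: 17.3
ee_pos: [528.6, -387.0, 96.9]
tcp_rot: [-179.9, 0.1, 13.5]
contact_force: [0.7, 0.3, -4.9]
opening: 26.3
```

{"method": "move_arm", "body": {
  "fingers": [1.8,1.8,1.8,1.8],
  "travel": [
    [0,0,0.4],
    [0,0,0.6],
    [0,0,0.7],
    [0,0,0.7]
  ],
  "yaw": [0,0,0,0]
}}

```text
time_s: 17.7
ee_pos: [529.5, -387.7, 92.2]
tcp_rot: [180.0, -0.0, 13.5]
contact_force: [-0.0, 0.7, -4.3]
opening: 26.3
```

{"method": "move_arm", "body": {
  "fingers": [1.8,1.8,1.8,1.8],
  "travel": [
    [0,0,0.2],
    [0,0,0.4],
    [0,0,0.5],
    [0,0,0.5]
  ],
  "yaw": [0,0,0,0]
}}

```text
time_s: 18.1
ee_pos: [529.4, -387.7, 87.3]
tcp_rot: [180.0, -0.0, 13.5]
contact_force: [-2.0, 1.1, 4.7]
opening: 26.6
```

Floor contact is at +4.7 N. I'm releasing and rising.

{"method": "move_arm", "body": {
  "fingers": [2.8,3.1,3.5,4.2,5,6,6,6],
  "travel": [
    [0,0,0],
    [0,0,0],
    [0,0,0],
    [0,0,0],
    [0,0,0],
    [0,0,0],
    [0,0,0],
    [0,0,-1]
  ],
  "yaw": [0,0,0,0,0,0,0,0]
}}

```text
time_s: 18.9
ee_pos: [528.5, -387.0, 95.9]
tcp_rot: [-179.9, 0.1, 13.4]
contact_force: [0.2, -0.4, -0.5]
opening: 60.1
```

{"method": "move_arm", "body": {
  "fingers": [6,6,6,6,6,6,6,6],
  "travel": [
    [0,0,-2],
    [0,0,-4],
    [0,0,-6],
    [0,0,-8],
    [0,0,-10],
    [0,0,-11.5],
    [0,0,-12],
    [0,0,-12]
  ],
  "yaw": [0,0,0,0,0,0,0,0]
}}

```text
time_s: 19.7
ee_pos: [529.4, -387.7, 217.4]
tcp_rot: [179.9, -0.0, 13.5]
contact_force: [-0.4, -0.3, -0.4]
opening: 60.1
```

Run:
```python
from both import *
both("a12",(638,-145.5,170),(529,-386,60),[((529,-386.6),14,43)])
```

```text
t 19.7 p [ 529.4 -387.7  217.4] rot [ 1.7995e+02 -4.0000e-02  1.3450e+01] F [-0.4 -0.3 -0.4] open 60.1 | tool cm to target [ 16.19 -21.03   4.73]
```

View pics/a12.png

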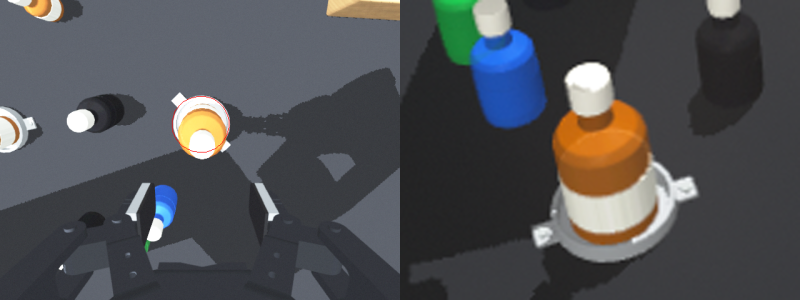

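The large bottle is seated. The small one is next.

{"method": "move_arm", "body": {
  "fingers": [6,6,6,6,6,6,6,6],
  "travel": [
    [1.5,-2,0],
    [4,-5.2,0],
    [6.5,-8.5,0],
    [9,-11.7,0.5],
    [11.5,-15,1.5],
    [13.8,-18,2.8],
    [15.3,-20,4],
    [16.2,-21,4.7]
  ],
  "yaw": [0,0,0,0,0,0,0,0]
}}

```text
time_s: 20.6
ee_pos: [637.5, -143.2, 167.6]
tcp_rot: [-179.9, 0.1, 13.6]
contact_force: [-0.8, -0.6, -0.0]
opening: 60.2
```

{"method": "move_arm", "body": {
  "fingers": [5,5],
  "travel": [
    [0,0,0],
    [0,0,0]
  ],
  "yaw": [0,0]
}}

```text
time_s: 20.8
ee_pos: [637.6, -146.2, 169.3]
tcp_rot: [-180.0, 0.0, 13.5]
contact_force: [0.0, -1.0, 0.3]
opening: 49.8
```

Run:
```python
from both import *
both("a13",(638,-145.5,37),(638,-145,60),[((638,-145.5),75,11)])
```

```text
t 20.8 p [ 637.6 -146.2  169.3] rot [-1.7999e+02  5.0000e-02  1.3460e+01] F [ 0.  -1.   0.3] open 49.8 | tool cm to target [ 0.07 -0.06 13.23]
```

View pics/a13w.png

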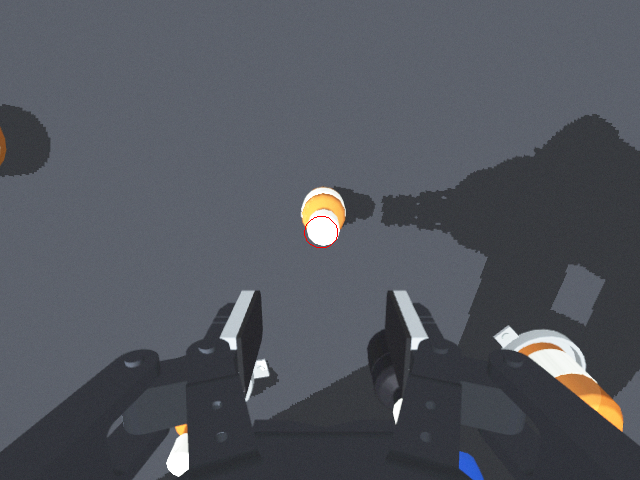

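The cap is on the circle at (322,232). I'm descending to TCP z 37 and gripping.

{"method": "move_arm", "body": {
  "fingers": [5,5,5,5,5,5,5,5],
  "travel": [
    [0.1,-0.1,2],
    [0.1,-0.1,5],
    [0.1,-0.1,8],
    [0.1,-0.1,10.5],
    [0.1,-0.1,12],
    [0.1,-0.1,12.8],
    [0.1,-0.1,13.2],
    [0.1,-0.1,13.2]
  ],
  "yaw": [0,0,0,0,0,0,0,0]
}}

```text
time_s: 21.7
ee_pos: [638.9, -144.7, 38.2]
tcp_rot: [180.0, -0.0, 13.4]
contact_force: [-0.0, 0.1, 0.6]
opening: 50.0
```

{"method": "move_arm", "body": {
  "fingers": [4,3.2,2.7,2.2,1.2,1.2,1.2,1.2],
  "travel": [
    [0,0,0],
    [0,0,0],
    [0,0,0],
    [0,0,0],
    [0,0,0],
    [0,0,0],
    [0,0,0],
    [0,0,0]
  ],
  "yaw": [0,0,0,0,0,0,0,0],
  "force": 35
}}

```text
time_s: 22.5
ee_pos: [639.1, -144.6, 38.2]
tcp_rot: [180.0, -0.1, 13.5]
contact_force: [0.1, -1.4, 5.8]
opening: 20.7
```

Run:
```python
from both import *
both("a14",(543.6,387.4,180),(638,-145,60))
```

```text
t 22.5 p [ 639.1 -144.6   38.2] rot [ 1.7997e+02 -5.0000e-02  1.3450e+01] F [ 0.1 -1.4  5.8] open 20.7 | tool cm to target [  3.1  -53.95 -14.21]
```

View pics/a14.png

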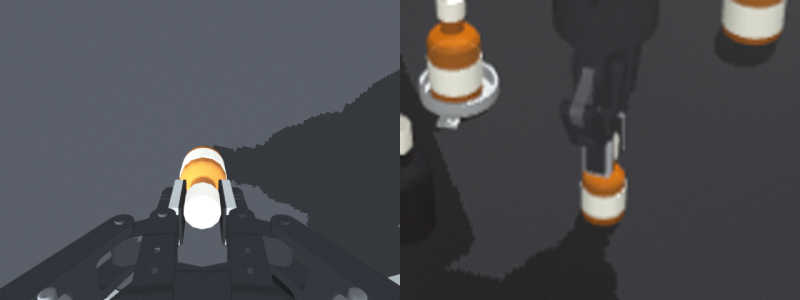

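{"method": "move_arm", "body": {
  "fingers": [1.2,1.2,1.2,1.2,1.2,1.2,1.2,1.2],
  "travel": [
    [0,0,-0.3],
    [0,0,-1.2],
    [0,0,-3],
    [0,0,-5.2],
    [0,0,-7.5],
    [0,0,-9.8],
    [0,0,-12],
    [0,0,-13.5]
  ],
  "yaw": [0,0,0,0,0,0,0,0]
}}

```text
time_s: 23.4
ee_pos: [639.0, -144.4, 174.8]
tcp_rot: [180.0, -0.1, 13.5]
contact_force: [0.9, -0.9, -0.4]
opening: 20.5
```

{"method": "move_arm", "body": {
  "fingers": [1.2,1.2,1.2,1.2,1.2,1.2,1.2,1.2],
  "travel": [
    [0,-0.4,-0.4],
    [0.1,-1.5,-0.5],
    [0.2,-3.5,-0.5],
    [0.35,-6.2,-0.5],
    [0.5,-9.2,-0.5],
    [0.7,-12.5,-0.5],
    [0.9,-15.8,-0.5],
    [1.1,-19,-0.5]
  ],
  "yaw": [0,0,0,0,0,0,0,0]
}}

```text
time_s: 24.2
ee_pos: [603.3, 45.7, 176.5]
tcp_rot: [-180.0, 0.1, 13.5]
contact_force: [0.4, -0.8, -1.4]
opening: 20.4
```

{"method": "move_arm", "body": {
  "fingers": [1.2,1.2,1.2,1.2,1.2,1.2,1.2,1.2],
  "travel": [
    [0.2,-3.3,0],
    [0.4,-6.6,0],
    [0.6,-10,0],
    [0.8,-13.3,0],
    [1,-16.6,0],
    [1.1,-20,0],
    [1.3,-23.3,0],
    [1.5,-26.5,0]
  ],
  "yaw": [0,0,0,0,0,0,0,0]
}}

```text
time_s: 25.0
ee_pos: [555.7, 306.5, 176.5]
tcp_rot: [180.0, 0.1, 13.5]
contact_force: [0.7, -0.2, -0.8]
opening: 20.6
```

{"method": "move_arm", "body": {
  "fingers": [1.2,1.2,1.2,1.2,1.2,1.2,1.2],
  "travel": [
    [0.2,-2.8,0],
    [0.3,-5.2,0],
    [0.4,-7,0],
    [0.5,-8,0],
    [0.5,-8.4,0],
    [0.5,-8.4,0],
    [0.5,-8.4,0]
  ],
  "yaw": [0,0,0,0,0,0,0]
}}

```text
time_s: 25.7
ee_pos: [543.5, 386.2, 177.6]
tcp_rot: [180.0, 0.0, 13.4]
contact_force: [0.5, 0.4, -1.1]
opening: 20.4
```

Run:
```python
from both import *
both("a15",(543.6,387.4,42),(543,387,80),[((543.6,387.4),14,29)])
```

```text
t 25.7 p [543.5 386.2 177.6] rot [1.7998e+02 2.0000e-02 1.3420e+01] F [ 0.5  0.4 -1.1] open 20.4 | tool cm to target [ 0.04 -0.12 13.56]
```

View pics/a15.png

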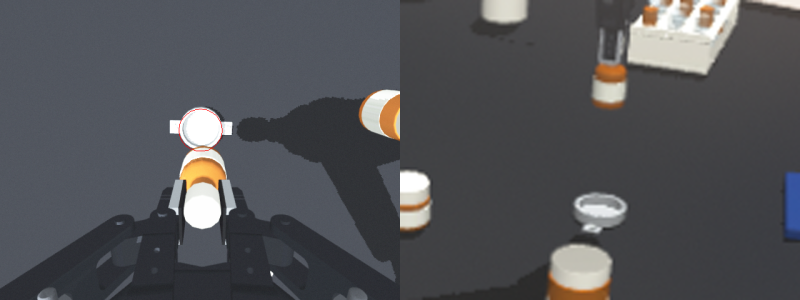

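{"method": "move_arm", "body": {
  "fingers": [1.2,1.2,1.2,1.2,1.2,1.2,1.2,1.2],
  "travel": [
    [0.1,-0.1,0.8],
    [0.1,-0.1,2.3],
    [0.1,-0.1,4.3],
    [0.1,-0.1,6.5],
    [0.1,-0.1,8.7],
    [0.1,-0.1,10.5],
    [0.1,-0.1,11.8],
    [0.1,-0.1,12.6]
  ],
  "yaw": [0,0,0,0,0,0,0,0]
}}

```text
time_s: 26.6
ee_pos: [543.4, 387.7, 49.8]
tcp_rot: [180.0, 0.1, 13.4]
contact_force: [-0.1, 0.3, -1.3]
opening: 20.6
```

{"method": "move_arm", "body": {
  "fingers": [1.2,1.2,1.2,1.2],
  "travel": [
    [0,0,0.3],
    [0,0,0.5],
    [0,0,0.7],
    [0,0,0.7]
  ],
  "yaw": [0,0,0,0]
}}

```text
time_s: 27.0
ee_pos: [544.3, 388.4, 45.1]
tcp_rot: [-180.0, -0.0, 13.5]
contact_force: [-0.1, -0.6, -1.3]
opening: 20.8
```

{"method": "move_arm", "body": {
  "fingers": [1.2,1.2,1.2],
  "travel": [
    [0,0,0.15],
    [0,0,0.25],
    [0,0,0.25]
  ],
  "yaw": [0,0,0]
}}

```text
time_s: 27.3
ee_pos: [544.2, 388.3, 42.3]
tcp_rot: [-180.0, -0.0, 13.5]
contact_force: [-0.5, -0.9, -0.4]
opening: 20.8
```

{"method": "move_arm", "body": {
  "fingers": [1.2,1.2],
  "travel": [
    [0,0,0.1],
    [0,0,0.1]
  ],
  "yaw": [0,0]
}}

```text
time_s: 27.5
ee_pos: [544.8, 388.5, 42.2]
tcp_rot: [-180.0, -0.1, 13.5]
contact_force: [-1.7, -3.1, 10.2]
opening: 20.8
```

The bottle is on the floor: TCP z 42.2 matches the expected 38.2 + 4. I'm releasing and rising.

{"method": "move_arm", "body": {
  "fingers": [2.2,2.5,3,4,5,5,5,5],
  "travel": [
    [0,0,-0.1],
    [0,0,-0.1],
    [0,0,-0.1],
    [0,0,-0.1],
    [0,0,-0.1],
    [0,0,-0.1],
    [0,0,-0.1],
    [0,0,-1]
  ],
  "yaw": [0,0,0,0,0,0,0,0]
}}

```text
time_s: 28.3
ee_pos: [543.4, 387.8, 50.4]
tcp_rot: [180.0, 0.1, 13.5]
contact_force: [-0.2, -0.5, 0.2]
opening: 50.2
```

{"method": "move_arm", "body": {
  "fingers": [6,6,6,6,6,6,6,6],
  "travel": [
    [0,0,-2],
    [0,0,-4],
    [0,0,-6],
    [0,0,-9],
    [0,0,-12],
    [0,0,-15],
    [0,0,-17],
    [0,0,-17]
  ],
  "yaw": [0,0,0,0,0,0,0,0]
}}

```text
time_s: 29.1
ee_pos: [545.5, 389.1, 225.3]
tcp_rot: [-179.9, -0.3, 13.5]
contact_force: [0.8, -0.4, 0.4]
opening: 60.1
```

Run:
```python
from both import *
both("a16",(543.6,387.4,42),(543,387,40),[((543.6,387.4),14,29)])
im=np.ascontiguousarray(env.read_camera("top")[:,:,::-1]);c=env.get_calibration("top")
H={"s":((543.6,387.4),75+4,11),"m":((447.3,-84.6),104,12.5),"l":((529,-386.6),129,14)}
for n,(X,z,r) in H.items():
    cv2.polylines(im,[np.int32(proj(c,circ(X,z,r)).round())],True,(0,0,255),1);print(n,proj(c,[[*X,z]]).round(1))
cv2.imwrite("pics/topend.png",im)
sc=env.read_camera("scene")[:,:,::-1];cv2.imwrite("pics/sceneend.png",sc)
```

```text
t 29.1 p [545.5 389.1 225.3] rot [-179.9    -0.3    13.45] F [ 0.8 -0.4  0.4] open 60.1 | tool cm to target [-0.32  0.16 18.33]
s [[ 98.9 197.3]]
m [[340.6 253.2]]
l [[503.4 214.1]]
```

View pics/topend.png

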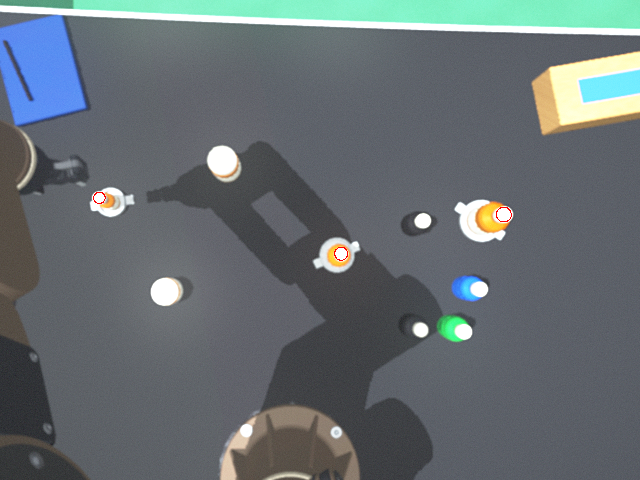

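View pics/a16.png

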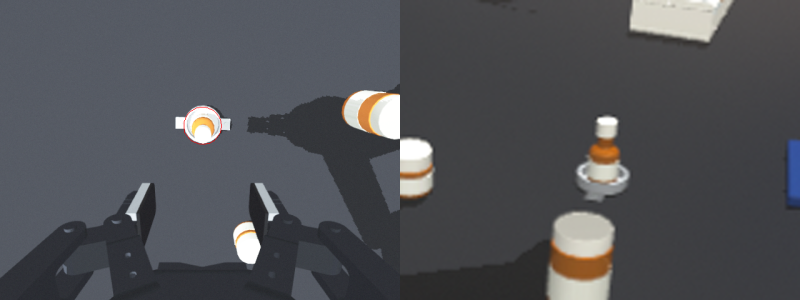

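View pics/sceneend.png

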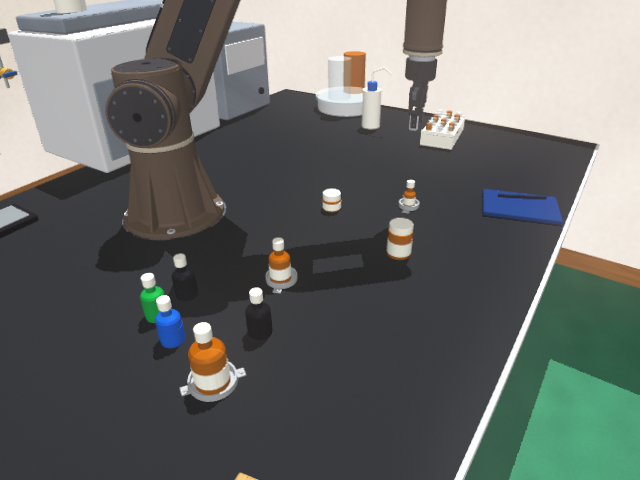

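In the final top view all three caps lie on the circles predicted for centred, seated bottles: (99,197), (341,253) and (503,214). The jars are at their starting pixels, and the gripper is clear.

```bash
python3 -c "
from station import env
print(env.close_job(), env.read_state()['time_s'])"
```

```text
the job is handed in; nothing more can be done
the job is handed in; nothing more can be done
```

All three amber bottles stand upright and released in the holders of their own size. The job was handed in at about 29 s of the 90 s; no verdict was reported.

**What I did:** I carried the medium, large and small bottle one at a time by the cap. Each was lowered until floor contact showed in the wrist force (2 to 10 N), then released and the gripper raised clear.

**Last checks:** In the top view each cap lies within about 1 px (roughly 2 mm) of where a centred, seated, upright bottle's cap should be. The scene view shows all three upright. Both jars are at their starting pixels, and the wrist force after the last release was under 1 N.

**What disagreed:**
- **Fingertip position:** The fingertips stood about 30 mm farther back than the interface text says. My first close on the medium bottle therefore landed on top of its cap with about 11 N upward, and the bottle did not move. I re-gripped lower, using the offset measured in the pictures, and used that offset for all three bottles.
- **Finger opening:** The reported opening on each cap was about 1 to 2 mm less than the cap's stated diameter.

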